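# Make room in the tilt bin for the copper tee

## Robot

A 6-joint arm with a two-finger parallel gripper is mounted at the origin on the work surface. World frame = base frame: x ahead of the robot, y to its left, z up, the work surface at z = 0. Lengths are in m, angles in rad, forces in N, time in s.
With the tool pointing down it reaches from about 0.275 to 0.725 m from the base axis. Payload 15.9 kg.
Tool frame: the origin (TCP) lies between the finger pads; the fingertips stand 14 mm ahead of it and the grasp point (between the pads) lies 5 mm behind it; z points along the fingers, y is the direction in which the jaws open and shut (so a half turn about z gives the same grasp; the last joint's range is limited). The gripper opens to 85 mm and grips with 20 to 120 N. Pads are 22 mm wide; open, the fingers measure 114 mm over their backs; the gripper's body (76 mm by 85 mm) begins 54 mm behind the grasp point. The pads swing forward as they close: fully open they stand 13 mm farther back than shut.
Start: joints at [0, 0.213, -0.034, 1.323, 0, 1.571], TCP at [0.5, -0, 0.245] pointing down, gripper open.
Joint ranges: [-2.98, 2.98], [-0.74, 1.72], [-1.14, 1.35], [-2.1, 2.04], [-1.57, 1.44], [-3.14, 3.14]. Speed limits (rad/s): [1.89, 1.89, 2.39, 2.57, 3.14, 3.14].

## Interface

Orientations are given as a rotation vector (axis times angle).
In Python, from station import observe, snapshot, camera_info, sign_off, trace, spot_point gives the robot as it stands.
- The arm moves only by the tool servo_tool, never from a script. Its argument "deltas" is a list that holds one entry, the list of rows, each a list of 7 numbers: the gripper command: -1 is shut, 1 is fully open, values between are in proportion, then the shift along the tool's x, y, z normalised to -1 to 1, where 1 is 0.1 m, then the turn, a rotation vector about the tool's x, y, z normalised to -1 to 1, where 1 is 30 degrees. A call has 1 to 20 rows; each row is the pose to reach, as a shift and turn from the pose measured when the call began, along the tool's axes at that moment; what a row does not reach only later rows make up. A row lasts 1/8 s, in which the tool goes at most 62.5 mm and 10.7 degrees, less where a joint would pass 70% of its speed; a pose out of reach is approached as far as the arm can. A call with a number of a shift or a turn outside -1 to 1 is refused whole. A call with a gripper value outside its range is refused whole. The fingers move at their own pace and stop on an object; "grip_force" is the grip in N (left out, the last holds). Time passes only in rows, so rows that repeat a pose let the fingers close. It gives the time, the measured TCP pose, the force and the opening at its end, in the units of the state.
- observe(): the state, without advancing time (a new reading comes with each control period).
- snapshot(name): name is "scene" or "side" or "wrist"; returns (picture, depth): 480x640x3 uint8, blue, green, red; 480x640 float32, m along the optical axis (not along the pixel's ray), 0 where there is no reading.
- camera_info(name): a dict with "fx", "fy", "cx", "cy" (pixels), "cam_to_world" (4x4, takes a point from camera to world coordinates); the wrist camera has in their place "T_tool_cam" (4x4, takes a point from camera to tool coordinates, whose origin is the TCP and whose axes are the flange's). Camera axes: x right, y down, z forward; pixel columns grow to the right and rows downward; lengths in m; the calibration is good to about 2 mm. A picture is of the moment at which its call begins: read the wrist's pose just before it. camera_info takes no time and is no camera call.
- sign_off(): hands the job in, once; it reports no verdict.
Trained networks look in the newest picture that a camera, given by its name, has taken for a name from the list of things; names that differ only in an ending like _2 or _b are one class to them, and where a whole thing is asked for, a point or a joint stands for the part that bears it (a point fixed in the world has none). Each returns a list of dicts, best first, with "p" (0 to 1); they miss things now and then, are a little off and sometimes report something else, mostly with a low value. They report only what shows in the picture. A call takes as long as a camera call. They do not tell look-alikes from the thing itself.
- trace(camera, query): "pixels" (480x640 bool, what is visible of it).
- spot_point(camera, query): "at" ([x, y, z] in m, in world coordinates, good to about 4 mm: a listed point, or the origin of a listed thing).
The state is a dict: "clock": time; "joint_pos": joint angles; "joint_velocities": joint speeds; "joint_efforts": joint torques, N m; "tool_pos": TCP position; "tcp_rot": TCP orientation; "ft_force": force on the tool from outside, world axes, zero at the start; "wrist_torque": the same for the moment, N m; "opening": opening from 0.0 (shut) to 1.0 (fully open).
Only numpy, scipy, OpenCV 4.12 (cv2) and the standard library are available. Lean on these libraries where they do the work, as an engineer would, in place of code of your own. Each camera call takes 0.05 s, during which the arm holds its last target. There are 200 camera calls.

## Task

The two zinc reducer bushings stand too close together in the grey tilt bin. First shift them apart along the bin, still standing, until there is room for the copper tee between them; then stand the tee, branch up, on the bin floor midway between the two, with its through-run pointing across the bin from front to back.

Things in the scene. Friction and masses are not known exactly. Their poses are not given: they have to be found in the camera images.
- bin: Shallow fixed tilt bin of grey polypropylene, swung out level. Outside 86 mm in x by 200 mm in y by 27 mm high; walls and floor 5 mm thick (inside 76 by 190 mm, floor 5 mm above the shelf). Steel cheeks 45 mm high at both ends, 108 mm from the centre; a 14 mm pull tab on the front rim. Origin on the shelf under its centre; x front to back (front is -x), y along the row, z up.
- bushing_left: Zinc reducer bushing standing loose in the bin, 0.16 kg: hexagonal head below, 40 mm across flats, 46 across corners, 28 mm high; on it a round spigot 24 mm in diameter up to 64 mm, to be gripped from above. Origin at the centre of the underside, z up. The twin nearer the bin's +y end; its yaw is arbitrary. It slides on the bin floor when its spigot is moved sideways.
- bushing_right: Zinc reducer bushing standing loose in the bin, 0.16 kg: hexagonal head below, 40 mm across flats, 46 across corners, 28 mm high; on it a round spigot 24 mm in diameter up to 64 mm, to be gripped from above. Origin at the centre of the underside, z up. The twin nearer the bin's -y end; its yaw is arbitrary. It slides on the bin floor when its spigot is moved sideways.
- tee: Copper pipe tee standing on the shelf beside the bin, 0.15 kg: through-run 62 mm long along its x, a hexagonal collar at each end (32 mm high, 37 mm wide, 14 mm long), round branch 24 mm in diameter from the middle up to 72 mm, to be gripped from above. Origin at the centre of the underside, z up. A flat-lying copper elbow and a chrome cap, both under 35 mm high, lie 90 mm or more away.
Things that resemble listed ones, but are neither listed nor needed, are in the scene too. What is shaped like the bushing_left but purple is not meant. What is shaped like the tee but purple or yellow is not meant.

How it is judged:
By the outcome, as a careful person would: the job done as asked, in the order asked, and still so for the second after the job is handed in, with the robot touching nothing.
It also fails if it takes over 53 s, if anything falls off the work surface, if the arm or the gripper's body presses on something with over 40 N, if the wrist force passes 120 N, or if a joint passes its speed limit or range.

## Working session

There is one attempt and no reset: what is moved stays moved. The work goes in short steps, Python scripts to look and compute and a tool call to move; the robot and the scene stay as the last step left them, time stands still between calls to the robot, and variables do not carry over. Pictures are saved under pics/ and viewed, about 8 in all and at most 12, crops included, and the job is handed in when it is done.

Besides the shell and the picture viewer there is one more tool, called after "Call:" as name([rows], argument=value, ...), one row to a line, values as JSON. servo_tool: Moves the arm, as the interface text tells. Scaled input: -1 to 1 covers 0.1 m each way for a shift and 30 degrees each way for a turn. Its arguments: {"type":"object","properties":{"deltas":{"type":"array"},"grip_force":{"type":"number"}},"required":["deltas"]}

```bash
mkdir -p pics; ls; cat > h.py <<'E'
import numpy as np, cv2
from station import *
from scipy.spatial.transform import Rotation as R
def c2w(cam, st=None):
    ci=camera_info(cam)
    if cam!="wrist": return ci,np.array(ci["cam_to_world"])
    T=np.eye(4);T[:3,:3]=R.from_rotvec(st["tcp_rot"]).as_matrix();T[:3,3]=st["tool_pos"]
    return ci,T@np.array(ci["T_tool_cam"])
def cloud(cam):
    st=observe(); im,d=snapshot(cam); ci,T=c2w(cam,st)
    v,u=np.mgrid[:480,:640]
    P=np.stack([(u-ci["cx"])/ci["fx"]*d,(v-ci["cy"])/ci["fy"]*d,d],-1)@T[:3,:3].T+T[:3,3]
    P[d==0]=np.nan
    return im,d,P,st
E
python3 - <<'E'
from h import *
st=observe();print(st["clock"],st["tool_pos"],st["tcp_rot"],R.from_rotvec(st["tcp_rot"]).as_matrix().round(3))
for c in ["scene","side"]:
    im,d,P,_=cloud(c);cv2.imwrite(f"pics/{c}0.png",im);np.savez(f"{c}0.npz",im=im,P=P)
    for q in ["bin","bushing_left","bushing_right","tee"]:
        print(c,q,[(round(r["p"],2),np.round(r["at"],3)) for r in spot_point(c,q)])
E
```

```text
pics
0.0 [ 4.99660346e-01 -1.43316439e-05  2.44808583e-01] [-2.22090023e+00 -2.22084056e+00  1.29184725e-03] [[ 0.     1.    -0.001]
 [ 1.    -0.    -0.   ]
 [-0.    -0.001 -1.   ]]
scene bin [(0.79, array([ 0.566,  0.095, -0.002]))]
scene bushing_left [(0.93, array([ 0.677,  0.088, -0.001])), (0.59, array([0.559, 0.118, 0.007]))]
scene bushing_right [(0.56, array([0.578, 0.07 , 0.004]))]
scene tee [(0.88, array([ 0.45 , -0.342, -0.004])), (0.84, array([ 0.346, -0.3  ,  0.   ])), (0.71, array([ 0.454, -0.436, -0.003]))]
side bin [(0.76, array([ 0.567,  0.096, -0.001]))]
side bushing_left [(0.79, array([0.559, 0.118, 0.002])), (0.65, array([0.679, 0.083, 0.002]))]
side bushing_right [(0.62, array([0.572, 0.072, 0.005]))]
side tee [(0.95, array([ 0.449, -0.335,  0.001])), (0.71, array([ 0.455, -0.442,  0.001])), (0.68, array([ 0.349, -0.298, -0.   ]))]
```

View pics/scene0.png

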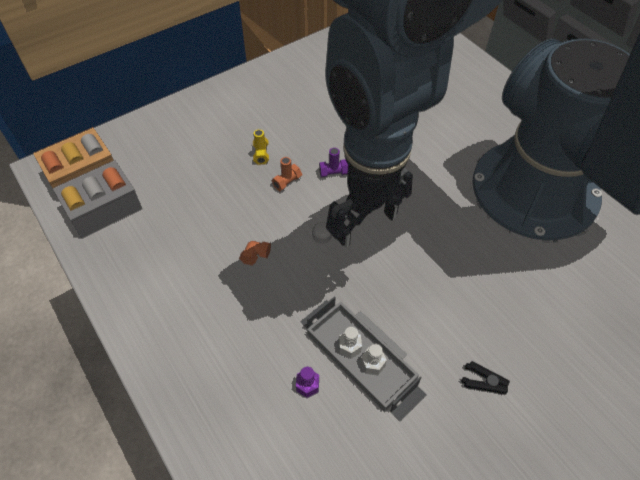

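View pics/side0.png

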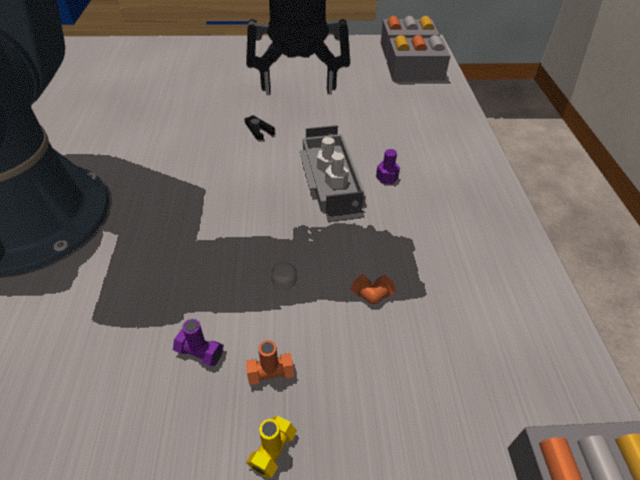

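The scene shows the grey bin at about (360,350) with two zinc bushings at (350,340) and (375,357). The copper tee is at (287,173), between the yellow (260,145) and purple (334,163) tees. The purple bushing is outside the bin at (307,380). Next I measure from the clouds.

```bash
cat > m.py <<'E'
from h import *
def binfit(P):
    # rim points: z 0.02..0.031 near bin
    m=(abs(P[...,2]-.027)<.004)&(np.hypot(P[...,0]-.566,P[...,1]-.095)<.125)
    m&=~np.isnan(P[...,2]); r=cv2.minAreaRect((P[m][:,:2]*1000).astype(np.float32)); return r,m.sum()
def spig(P,c,lo,hi,rad=.03):
    m=(P[...,2]>lo)&(P[...,2]<hi)&(np.hypot(P[...,0]-c[0],P[...,1]-c[1])<rad)
    q=P[m]; (x,y),r=cv2.minEnclosingCircle((q[:,:2]*1000).astype(np.float32)); return m.sum(),np.round([x,y,r],1),np.round(np.median(q,0)*1000,1)
E
python3 - <<'E'
from m import *
for c in ["scene","side"]:
    P=np.load(c+"0.npz")["P"]
    print(c,binfit(P))
    for n,p,lo,hi in [("L",(.559,.118),.066,.075),("R",(.575,.071),.066,.075),("tee",(.45,-.338),.069,.078)]:
        print(n,spig(P,p,lo,hi))
    m=(P[...,2]>.015)&(P[...,2]<.036)&(np.hypot(P[...,0]-.45,P[...,1]+.338)<.045)
    print(cv2.minAreaRect((P[m][:,:2]*1000).astype(np.float32)))
E
```

```text
scene (((598.05126953125, 104.02869415283203), (182.55270385742188, 220.20423889160156), 7.4601359367370605), np.int64(1786))
L (np.int64(134), array([557. , 121.8,  12.3]), array([557.1, 122.2,  69.1]))
R (np.int64(139), array([572.4,  72.3,  12.8]), array([572.3,  72.4,  69.2]))
tee (np.int64(76), array([ 447.6, -333.6,   13.6]), array([ 448.4, -331.7,   72.4]))
((447.07611083984375, -330.15948486328125), (65.63090515136719, 35.78750228881836), 1.7374622821807861)
side (((565.5607299804688, 94.14678955078125), (175.0315704345703, 220.81228637695312), 39.003387451171875), np.int64(1231))
L (np.int64(75), array([558.9, 120.2,  12.9]), array([558.8, 119.3,  68.6]))
R (np.int64(86), array([572.3,  67.7,  12.5]), array([572.8,  66.6,  68.7]))
tee (np.int64(248), array([ 447.8, -335.8,   12.5]), array([ 448.6, -336.6,   72.5]))
((448.38037109375, -336.27484130859375), (62.616241455078125, 36.002986907958984), 9.58747386932373)
```

Call:
servo_tool([
  [[1,0.3,0.05,0,0,0,0],[1,0.6,0.05,0,0,0,0],[1,0.6,0.05,0,0,0,0],[1,0.6,0.05,0,0,0,0]],
])

```text
clock: 1.0
tool_pos: [0.5049, 0.0597, 0.2453]
tcp_rot: [2.221, 2.222, -0.0]
ft_force: [-0.4, -0.3, 0.3]
opening: 1.004
```

```bash
python3 - <<'E'
from m import *
im,d,P,st=cloud("wrist");cv2.imwrite("pics/w1.png",im);np.savez("w1.npz",P=P,im=im)
print(st["tool_pos"], camera_info("wrist"))
for n,p,lo,hi in [("L",(.558,.121),.062,.075),("R",(.572,.07),.062,.075)]: print(n,spig(P,p,lo,hi))
# project useful: rectified top-down map of heights
x0,x1,y0,y1=.45,.68,-.05,.24
H=np.zeros((290,230),np.float32); m=~np.isnan(P[...,2])
i=((P[...,1]-y0)*1000); j=((P[...,0]-x0)*1000); m&=(i>=0)&(i<290)&(j>=0)&(j<230)
o=np.argsort(P[m][:,2]); H[i[m].astype(int)[o],j[m].astype(int)[o]]=P[m][o,2]
np.save("H.npy",H); cv2.imwrite("pics/H1.png",np.hstack([cv2.resize(im,(400,300)),cv2.cvtColor(cv2.resize((H*3500).clip(0,255).astype(np.uint8),(238,300)),cv2.COLOR_GRAY2BGR)]))
E
```

```text
[0.50491778 0.05973575 0.24526288] {'fx': 348.33827598743807, 'fy': 348.33827598743807, 'cx': 315.35937216757736, 'cy': 243.63317732421058, 'T_tool_cam': array([[-1.90217333e-04, -9.62178086e-01, -2.72421173e-01,
         6.93310709e-02],
       [ 9.99999356e-01, -4.87782744e-04,  1.02457769e-03,
        -5.83778996e-04],
       [-1.11870855e-03, -2.72420802e-01,  9.62177559e-01,
        -1.28890188e-01],
       [ 0.00000000e+00,  0.00000000e+00,  0.00000000e+00,
         1.00000000e+00]])}
L (np.int64(697), array([558. , 121.4,  12.7]), array([557.2, 121.7,  69.2]))
R (np.int64(622), array([572.7,  70.7,  12.7]), array([571.8,  71.7,  69.1]))
```

View pics/H1.png

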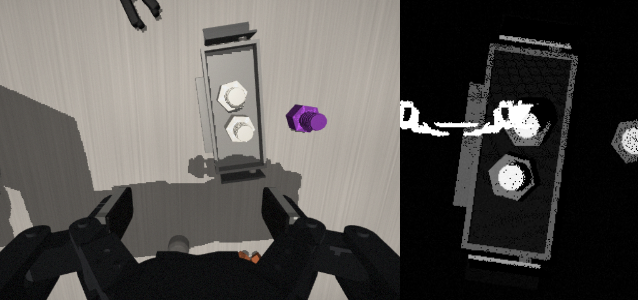

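The wrist view shows the bin with both bushings at (232,96) and (240,129), tab on the left (-x), purple bushing outside at right. Now I fit the bin's pose to its rims.

```bash
python3 - <<'E'
from m import *
from scipy.optimize import minimize
P=np.load("w1.npz")["P"]; Q=P.reshape(-1,3)
Q=Q[(np.hypot(Q[:,0]-.566,Q[:,1]-.095)<.12)&(abs(Q[:,2]-.027)<.0025)]
def loc(p,Q): 
    c,s=np.cos(p[2]),np.sin(p[2]); d=Q[:,:2]-p[:2]; return np.c_[d@[c,s],d@[-s,c]]
def score(p):
    l=loc(p,Q); # distance to rim band centerline rectangle 81x195
    a=abs(l)-[.0405,.0975]; sd=np.where((a>0).any(1),np.hypot(*np.maximum(a,0).T),-a.max(1)*-1)
    return np.minimum(sd**2,.006**2).mean()
best=min((minimize(score,[.566,.095,t],method="Nelder-Mead",options=dict(initial_simplex=[[.566,.095,t],[.571,.095,t],[.566,.1,t],[.566,.095,t+.05]])) for t in np.radians(range(-20,21,4))),key=lambda r:r.fun)
p=best.x; print(p[:2],np.degrees(p[2]),best.fun**.5)
l=loc(p,Q)
for nm,k,s in [("front",0,-1),("back",0,1),("-y",1,-1),("+y",1,1)]:
    w=[.0405,.0975]; m=abs(l[:,k]*s-w[k])<.005; m&=abs(l[:,1-k])<w[1-k]; print(nm,m.sum(),np.percentile(l[m,k]*1000,[3,50,97]).round(1))
B=np.array([[.5575,.1215],[.5722,.0712]]); print("bushings in bin",(loc(p,B)*1000).round(1))
np.save("bin.npy",p); c,s=np.cos(p[2]),np.sin(p[2])
for y in (.06,-.06,0): print(y, p[:2]+np.array([-s,c])*y)
E
```

```text
[0.56473122 0.09669935] 7.953571052256831 0.00398820778705113
front 1468 [-45.1 -40.4 -37.1]
back 1231 [38.7 41.2 44. ]
-y 423 [-100.6  -97.2  -94.7]
+y 626 [ 94.7  97.2 100.9]
bushings in bin [[ -3.7  25.6]
 [  3.9 -26.3]]
0.06 [0.55642898 0.15612218]
-0.06 [0.57303345 0.03727652]
0 [0.56473122 0.09669935]
```

Bin centre is (0.5647, 0.0967) with yaw 7.95°. Bushings sit at bin y ≈ ±26 mm, and I aim for about ±60. I grip with the jaws along bin x, left bushing first.

Call:
servo_tool([
  [[1,0.4,0.35,0.3,0,0,-0.265],[1,0.618,0.526,0.7,0,0,-0.265],[1,0.618,0.526,1,0,0,-0.265],[1,0.618,0.526,1,0,0,-0.265],[1,0.618,0.526,1,0,0,-0.265]],
])

```text
clock: 1.68
tool_pos: [0.5581, 0.1207, 0.1467]
tcp_rot: [2.063, 2.368, 0.001]
ft_force: [0.3, -0.5, 0.1]
opening: 1.002
```

Call:
servo_tool([
  [[1,0.008,-0.005,0.4,0,0,0],[1,0.008,-0.005,0.75,0,0,0],[1,0.008,-0.005,0.935,0,0,0],[1,0.008,-0.005,0.935,0,0,0],[-0.2,0.008,-0.005,0.935,0,0,0],[-1,0.008,-0.005,0.935,0,0,0],[-1,0.008,-0.005,0.935,0,0,0],[-1,0.008,-0.005,0.935,0,0,0],[-1,0.008,-0.005,0.935,0,0,0],[-1,0.008,-0.005,0.935,0,0,0]],
], grip_force=35)

```text
clock: 2.92
tool_pos: [0.558, 0.1215, 0.0538]
tcp_rot: [2.063, 2.368, 0.003]
ft_force: [-1.2, -0.2, 5.6]
opening: 0.263
```

Call:
servo_tool([
  [[-1,0.05,0,0,0,0,0],[-1,0.1,0,0,0,0,0],[-1,0.15,0,0,0,0,0],[-1,0.2,0,0,0,0,0],[-1,0.25,0,0,0,0,0],[-1,0.3,0,0,0,0,0],[-1,0.345,0,0,0,0,0],[-1,0.345,0,0,0,0,0],[-1,0.345,0,0,0,0,0]],
])

```text
clock: 4.05
tool_pos: [0.5532, 0.1561, 0.0539]
tcp_rot: [2.063, 2.368, 0.004]
ft_force: [-0.2, 3.9, 4.0]
opening: 0.267
```

Call:
servo_tool([
  [[0,0,0,0,0,0,0],[1,0,0,0,0,0,0],[1,0,0,0,0,0,0],[1,0,0,-0.3,0,0,0],[1,0,0,-0.5,0,0,0],[1,-0.3,0.03,-0.5,0,0,0],[1,-0.7,0.07,-0.5,0,0,0],[1,-0.867,0.07,-0.5,0,0,0],[1,-0.867,0.07,-0.5,0,0,0],[1,-0.867,0.07,-0.3,0,0,0],[1,-0.867,0.07,0,0,0,0],[1,-0.867,0.07,0,0,0,0],[-0.2,-0.867,0.07,0,0,0,0],[-1,-0.867,0.07,0,0,0,0],[-1,-0.867,0.07,0,0,0,0],[-1,-0.867,0.07,0,0,0,0],[-1,-0.867,0.07,0,0,0,0],[-1,-0.867,0.07,0,0,0,0]],
])

```text
clock: 6.3
tool_pos: [0.5725, 0.0712, 0.0545]
tcp_rot: [2.062, 2.368, 0.005]
ft_force: [-1.5, 0.6, 6.3]
opening: 0.275
```

Call:
servo_tool([
  [[-1,-0.05,0,0,0,0,0],[-1,-0.1,0,0,0,0,0],[-1,-0.15,0,0,0,0,0],[-1,-0.2,0,0,0,0,0],[-1,-0.25,0,0,0,0,0],[-1,-0.3,0,0,0,0,0],[-1,-0.34,0,0,0,0,0],[-1,-0.34,0,0,0,0,0],[-1,-0.34,0,0,0,0,0],[0,-0.34,0,0,0,0,0],[1,-0.34,0,0,0,0,0],[1,-0.34,0,0,0,0,0],[1,-0.34,0,-0.3,0,0,0],[1,-0.34,0,-0.7,0,0,0],[1,-0.34,0,-1,0,0,0],[1,-0.4,0,-1,0,0,0],[1,-0.4,0,-1,0,0,0]],
])

```text
clock: 8.43
tool_pos: [0.5774, 0.0311, 0.1538]
tcp_rot: [2.063, 2.368, 0.004]
ft_force: [-0.6, 0.1, 0.1]
opening: 1.0
```

```bash
python3 - <<'E'
from m import *
im,d,P,st=cloud("wrist");np.savez("w2.npz",P=P,im=im);cv2.imwrite("pics/w2.png",im)
p=np.load("bin.npy");c,s=np.cos(p[2]),np.sin(p[2])
for n,q in [("L",(.553,.156)),("R",(.577,.037))]:
    r=spig(P,q,.064,.075,.022); print(n,r); x=r[1][:2]/1000-p[:2]; print(x@[c,s],x@[-s,c])
E
```

```text
L (np.int64(1818), array([553.2, 155.7,  12.7]), array([553.4, 155.1,  69.1]))
-0.0032563385082178507 0.060028674506705834
R (np.int64(1136), array([577.3,  36.8,  12.7]), array([577.2,  38.1,  69.1]))
0.004159567288034851 -0.061062300967196
```

Call:
servo_tool([
  [[1,-0.5,-0.25,-0.4,0,0,0],[1,-1,-0.5,-0.9,0,0,0],[1,-1,-0.5,-0.9,0,0,0]],
])

```text
clock: 8.85
tool_pos: [0.5409, -0.0767, 0.2447]
tcp_rot: [2.065, 2.365, 0.004]
ft_force: [0.7, 0.2, -0.2]
opening: 1.001
```

Call:
servo_tool([
  [[1,-0.5,-0.25,0,0,0,0],[1,-1,-0.5,0,0,0,0],[1,-1,-0.5,0,0,0,0]],
])

```text
clock: 9.22
tool_pos: [0.5035, -0.1849, 0.2431]
tcp_rot: [2.071, 2.362, 0.003]
ft_force: [-0.7, 0.1, 0.2]
opening: 1.002
```

Call:
servo_tool([
  [[1,-0.5,-0.25,0,0,0,0],[1,-1,-0.5,0,0,0,0],[1,-1,-0.5,0,0,0,0]],
])

```text
clock: 9.6
tool_pos: [0.4661, -0.2924, 0.2415]
tcp_rot: [-2.073, -2.358, -0.002]
ft_force: [0.5, 0.2, -0.9]
opening: 1.0
```

Call:
servo_tool([
  [[1,-0.5,-0.25,0,0,0,0],[1,-0.9,-0.4,0,0,0,0],[1,-0.9,-0.4,0,0,0,0],[1,-0.9,-0.4,0,0,0,0]],
])

```text
clock: 10.1
tool_pos: [0.4386, -0.3855, 0.2406]
tcp_rot: [-2.071, -2.358, -0.003]
ft_force: [1.0, 0.0, 0.5]
opening: 0.999
```

```bash
python3 - <<'E'
from m import *
im,d,P,st=cloud("wrist");np.savez("w3.npz",P=P,im=im);cv2.imwrite("pics/w3.png",cv2.resize(im,(480,360)))
print(spig(P,(.448,-.335),.068,.078))
g=np.hypot(P[...,0]-.448,P[...,1]+.335)
m=(P[...,2]>.012)&(P[...,2]<.036)&(g<.045)
q=P[m]; print(m.sum(),cv2.minAreaRect((q[:,:2]*1000).astype(np.float32)))
m=(P[...,2]>.028)&(P[...,2]<.034)&(g<.045); q=P[m]
r=cv2.minAreaRect((q[:,:2]*1000).astype(np.float32));print(r)
h=im[m].mean(0);print(h)
E
```

```text
(np.int64(629), array([ 448.1, -334.5,   11.9]), array([ 448. , -334.2,   72.6]))
1490 ((448.0480041503906, -334.4364013671875), (62.47429275512695, 36.97151565551758), 8.680596351623535)
((448.3295593261719, -334.18365478515625), (61.865753173828125, 24.228038787841797), 9.306550979614258)
[ 58.25872443  91.87364621 160.27677497]
```

View pics/w3.png

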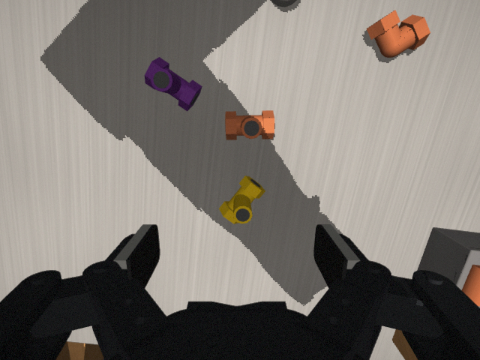

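The wrist view shows the copper tee at (250,125), run nearly along tool y (yaw about 9°), with clear space around it. The yellow tee is below at (242,200) and the purple one at (172,83).

Call:
servo_tool([
  [[1,0.3,0.1,0.3,0,0,-0.05],[1,0.494,0.16,0.7,0,0,-0.05],[1,0.494,0.16,1,0,0,-0.05],[1,0.494,0.16,1,0,0,-0.05],[1,0.494,0.16,1,0,0,-0.05]],
])

```text
clock: 10.78
tool_pos: [0.4487, -0.3338, 0.1423]
tcp_rot: [-2.04, -2.387, -0.003]
ft_force: [-0.1, -0.4, 0.1]
opening: 1.003
```

Call:
servo_tool([
  [[1,-0.005,-0.005,0.4,0,0,0],[1,-0.005,-0.005,0.75,0,0,0],[1,-0.005,-0.005,0.885,0,0,0],[1,-0.005,-0.005,0.885,0,0,0],[-0.2,-0.005,-0.005,0.885,0,0,0],[-1,-0.005,-0.005,0.885,0,0,0],[-1,-0.005,-0.005,0.885,0,0,0],[-1,-0.005,-0.005,0.885,0,0,0],[-1,-0.005,-0.005,0.885,0,0,0],[-1,-0.005,-0.005,0.885,0,0,0]],
], grip_force=45)

```text
clock: 12.02
tool_pos: [0.4485, -0.3344, 0.0544]
tcp_rot: [-2.04, -2.388, -0.003]
ft_force: [-2.2, -0.0, 6.1]
opening: 0.267
```

Call:
servo_tool([
  [[-1,0,0,-0.15,0,0,0],[-1,0,0,-0.4,0,0,0],[-1,0,0,-0.7,0,0,0],[-1,0.2,0.1,-1,0,0,0],[-1,0.5,0.2,-1,0,0,0],[-1,0.9,0.4,-1,0,0,0],[-1,0.95,0.45,-1,0,0,0]],
])

```text
clock: 12.9
tool_pos: [0.4786, -0.2316, 0.1557]
tcp_rot: [-2.038, -2.391, -0.004]
ft_force: [0.6, -0.6, -2.0]
opening: 0.264
```

Call:
servo_tool([
  [[-1,0.35,0.15,0,0,0,0],[-1,0.7,0.3,0,0,0,0],[-1,1,0.45,0,0,0,0]],
])

```text
clock: 13.28
tool_pos: [0.5075, -0.125, 0.1567]
tcp_rot: [2.038, 2.39, 0.004]
ft_force: [0.3, 0.3, -1.6]
opening: 0.265
```

Call:
servo_tool([
  [[-1,0.35,0.15,0,0,0,0],[-1,0.7,0.3,0,0,0,0],[-1,1,0.45,0,0,0,0]],
])

```text
clock: 13.65
tool_pos: [0.5365, -0.0183, 0.1577]
tcp_rot: [2.038, 2.39, 0.004]
ft_force: [0.7, -0.0, -2.5]
opening: 0.263
```

```bash
cat > go.py <<'E'
from h import *
import sys
st=observe(); M=R.from_rotvec(st["tcp_rot"]); t=np.array(st["tool_pos"])
G=np.array([0.5653,0.0965,float(sys.argv[1])])
p=np.load("bin.npy")[2]; c,s=np.cos(p+np.radians(0)),np.sin(p)
Rg=R.from_matrix(np.array([[-s,c,0],[c,s,0],[0,0,-1]]).T)
print(t,st["opening"],st["ft_force"],"shift",(M.inv().apply(G-t)/.1).round(3),"turn",(np.degrees((M.inv()*Rg).as_rotvec())/30).round(3))
E
python3 go.py 0.154
```

```text
[ 0.5364504  -0.01826084  0.15770714] 0.2626843830951874 [ 0.69162738 -0.04934456 -2.46506465] shift [1.088 0.466 0.039] turn [ 0.005 -0.002  0.038]
```

Call:
servo_tool([
  [[-1,0.35,0.15,0,0,0,0.038],[-1,0.7,0.3,0,0,0,0.038],[-1,1,0.45,0,0.005,0,0.038],[-1,1,0.466,0,0.005,0,0.038],[-1,1,0.466,0,0.005,0,0.038],[-1,1,0.466,0,0.005,0,0.038]],
])

```text
clock: 14.4
tool_pos: [0.5666, 0.0869, 0.1582]
tcp_rot: [-2.063, -2.369, -0.001]
ft_force: [-0.3, 0.5, -1.9]
opening: 0.268
```

```bash
python3 go.py 0.06; python3 - <<'E'
from h import *
im,d,P,st=cloud("scene");np.savez("s4.npz",P=P,im=im)
a=cv2.resize(im[250:450,240:500],(390,300));im,d,P,st=cloud("side")
cv2.imwrite("pics/s4.png",np.hstack([a,cv2.resize(im[60:260,220:480],(390,300))]))
E
```

```text
[0.56659136 0.086909   0.15817619] 0.2675505102196258 [-0.26220775  0.48157225 -1.87598263] shift [0.096 0.    0.982] turn [ 0.    -0.002 -0.002]
```

View pics/s4.png

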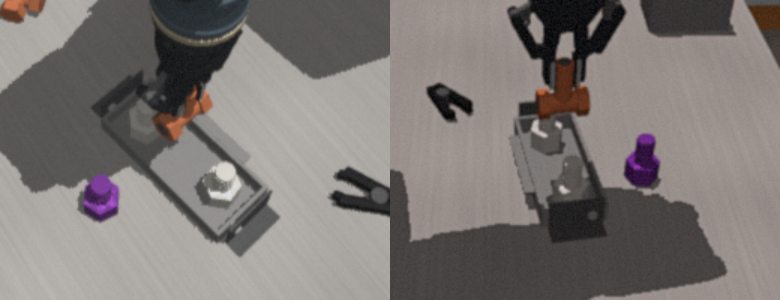

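Both views show the bushings well apart near the bin ends and the tee upright in the jaws, run across the bin. Lowering now.

Call:
servo_tool([
  [[-1,0.096,0,0.1,0,0,0],[-1,0.096,0,0.3,0,0,0],[-1,0.096,0,0.5,0,0,0],[-1,0.096,0,0.7,0,0,0],[-1,0.096,0,0.85,0,0,0],[-1,0.096,0,0.93,0,0,0],[-1,0.096,0,0.96,0,0,0],[-1,0.096,0,0.97,0,0,0],[-1,0.096,0,0.97,0,0,0]],
])

```text
clock: 15.62
tool_pos: [0.5655, 0.0967, 0.0615]
tcp_rot: [-2.063, -2.369, -0.002]
ft_force: [1.0, 0.4, -1.4]
opening: 0.267
```

```bash
python3 go.py 0.0594
```

```text
[0.56551477 0.09670297 0.06154698] 0.2669210128081463 [ 0.98175257  0.36094662 -1.40898861] shift [-0.002 -0.002  0.021] turn [ 0.001 -0.002 -0.002]
```

Call:
servo_tool([
  [[-1,0,0,0.01,0,0,0],[-1,0,0,0.02,0,0,0],[-1,0,0,0.024,0,0,0],[-1,0,0,0.024,0,0,0]],
])

```text
clock: 16.12
tool_pos: [0.5656, 0.0967, 0.0594]
tcp_rot: [2.063, 2.369, 0.002]
ft_force: [-1.4, 0.6, 2.6]
opening: 0.261
```

Contact felt. I release, rise straight up, then back off for a view.

Call:
servo_tool([
  [[-0.3,0,0,0,0,0,0],[0.2,0,0,0,0,0,0],[1,0,0,0,0,0,0],[1,0,0,0,0,0,0],[1,0,0,0,0,0,0],[1,0,0,-0.3,0,0,0],[1,0,0,-0.7,0,0,0],[1,0,0,-1,0,0,0],[1,-0.4,0,-1,0,0,0],[1,-0.8,0,-1,0,0,0],[1,-0.8,0,-1,0,0,0]],
])

```text
clock: 17.5
tool_pos: [0.5767, 0.0152, 0.1594]
tcp_rot: [2.066, 2.366, 0.002]
ft_force: [0.1, 0.1, -0.5]
opening: 0.995
```

Call:
servo_tool([
  [[1,0,0,-0.4,0,0,0],[1,0,0,-0.8,0,0,0],[1,0,0,-0.8,0,0,0],[1,0,0,-0.8,0,0,0]],
])

```text
clock: 18.0
tool_pos: [0.5765, 0.0157, 0.2388]
tcp_rot: [-2.066, -2.367, -0.002]
ft_force: [-0.0, -0.7, 0.6]
opening: 0.996
```

```bash
python3 - <<'E'
from m import *
im,d,P,st=cloud("wrist");cv2.imwrite("pics/w5.png",im);np.savez("w5.npz",P=P)
p=np.load("bin.npy");c,s=np.cos(p[2]),np.sin(p[2])
for n,q,lo in [("L",(.553,.156),.065),("R",(.577,.037),.065),("tee",(.5655,.0967),.072)]:
    r=spig(P,q,lo,.082,.022); x=r[1][:2]/1000-p[:2]; print(n,r,"bin mm",1000*x@[c,s],1000*x@[-s,c])
dd=P[...,:2]-p[:2]; lx=dd@[c,s]; ly=dd@[-s,c]
m=(abs(lx)<.036)&(abs(ly)<.03)&(P[...,2]>.015)&(P[...,2]<.04); q=P[m]
print(m.sum(),cv2.minAreaRect((q[:,:2]*1000).astype(np.float32)),np.percentile(q[:,2],98))
E
```

```text
L (np.int64(880), array([553.5, 155.7,  12.6]), array([553.6, 155.4,  69.2])) bin mm -2.959224351961746 59.9871633256554
R (np.int64(626), array([577.6,  36.9,  12.6]), array([577.5,  37.5,  69.1])) bin mm 4.470518504641213 -61.00477409616107
tee (np.int64(713), array([565.4,  96.6,  11.7]), array([565.4,  96.6,  77.6])) bin mm 0.6486011792621196 -0.19093563847147105
1650 ((565.4398193359375, 96.99422454833984), (62.10145568847656, 36.19783020019531), 7.684526443481445) 0.03842273668583311
```

View pics/w5.png

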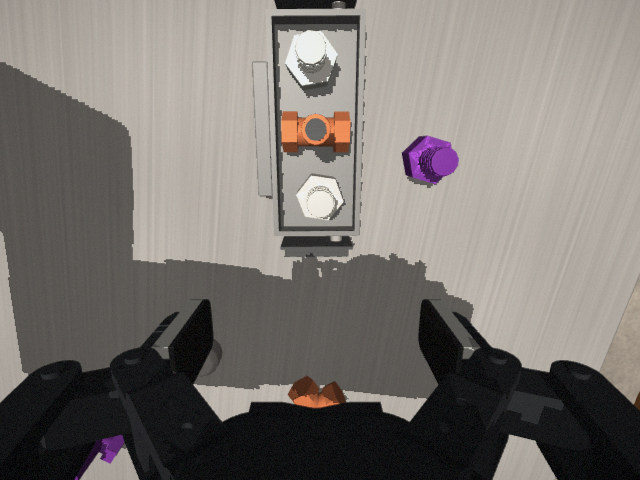

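The tee (316,130) stands branch up on the floor, run across the bin, midway between the bushings at (311,58) and (320,200). The gripper is clear.

```bash
python3 -c "
from station import *
print(sign_off(), observe()['clock'])"
```

```text
the job is handed in; nothing more can be done
the job is handed in; nothing more can be done
```

The job is done and handed in at about 18 s of the 53 s allowed. I slid the left bushing, then the right one, apart along the bin, still standing. Then I stood the copper tee, branch up, on the bin floor between them.

Last wrist-camera check, with the gripper open and clear:

| Item | Position along the bin | Position across the bin |
|---|---|---|
| Left bushing | +60.0 mm | -3.0 mm |
| Right bushing | -61.0 mm | +4.5 mm |
| Tee | -0.2 mm | +0.6 mm |

- **Tee between the bushings:** it is about 0.3 mm off their midpoint.
- **Tee alignment:** its run is at 7.7° against the bin's 8.0°, so it points front to back.
- **Tee height:** its top measures 77.6 mm, against 77 mm expected when seated on the floor.
- **Forces:** the highest wrist force reported at the end of any move was about 6 N.

No check failed or disagreed. I didn't look again after handing in.

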